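Dress the console table: plant stack on the tray, candle on the marble

ROBOT

A 6-joint arm with a two-finger parallel gripper is mounted at the origin on the work surface. World frame = base frame: x ahead of the robot, y to its left, z up, the work surface at z = 0. Lengths are in mm, angles in rad, forces in N, time in s.
With the tool pointing down it reaches from about 325 to 775 mm from the base axis. Payload 9.3 kg.
Tool frame: the origin (TCP) lies on the centre line of the jaws, within the pads' length; the fingertips stand 22 mm ahead of it and the grasp point (between the pads) lies 3 mm ahead of it; z points along the fingers, y is the line along which they close (so a half turn about z gives the same grasp; the last joint's range is limited). The gripper opens to 85 mm and grips with 20 to 120 N. Pads are 22 mm wide; open, the fingers measure 114 mm over their backs; the gripper's body (76 mm by 85 mm) begins 54 mm behind the grasp point. The pads swing forward as they close: fully open they stand 13 mm farther back than shut.
Start: joints at [-1.293, 0.259, 0.021, 1.334, 0, 1.418], TCP at [229.672, -499.747, 253.279] pointing down, gripper open.
Joint ranges: [-3.04, 3.04], [-0.91, 1.82], [-1.04, 1.36], [-1.92, 1.95], [-1.52, 1.45], [-3.14, 3.14]. Speed limits (rad/s): [2.22, 2.22, 2.79, 3.14, 3.14, 3.14].

INTERFACE

Orientations are given as [roll, pitch, yaw] about the fixed x, y, z axes, in that order (R = Rz(yaw) Ry(pitch) Rx(roll)).
In Python, from plant import arm gives the robot as it stands.
- The arm moves only by the tool arm_command, never from a script. Its argument "moves" is text: rows parted by semicolons, each of 7 numbers parted by spaces: the turn, a rotation vector about the tool's x, y, z in degrees, then the shift along the tool's x, y, z in m, then the finger opening in m, from 0 to 0.0854. In form: rx ry rz tx ty tz grip; .... A call has 1 to 10 rows; each row is the pose to reach, as a shift and turn from the pose commanded when the call began, along the tool's axes at that moment; what a row does not reach only later rows make up. A row lasts 1/12 s, in which the tool goes at most 41.7 mm and 7.16 degrees, less where a joint would pass 70% of its speed; a pose out of reach is approached as far as the arm can. A call with a gripper value outside its range is refused whole. The fingers move at their own pace and stop on an object; the grip force is fixed at half the most. Time passes only in rows, so rows that repeat a pose let the fingers close. It gives the time, the measured TCP pose, the force, the opening and the grip force at its end, in the units of the state.
- arm.get_obs(): the state, without advancing time (a new reading comes with each control period).
- arm.read_camera(name): name is "scene" or "side" or "wrist"; returns the picture (420x560x3 uint8, blue, green, red); there is no depth.
- arm.get_calibration(name): a dict with "fx", "fy", "cx", "cy" (pixels), "D" ([k1, k2, p1, p2, k3] as OpenCV has them; the pictures are not rectified), "R" (3x3) and "t" (3): a world point X has camera coordinates R X + t. Camera axes: x right, y down, z forward; pixel columns grow to the right and rows downward; lengths in mm; the calibration is good to about 2 mm. A picture is of the moment at which its call begins: read the wrist's pose just before it. get_calibration takes no time and is no camera call; for the wrist camera it gives the pose at the moment of the call.
- arm.job_done(): hands the job in; it is judged then, once.
Trained networks look in the newest picture that a camera, given by its name, has taken for a name from the list of things; names that differ only in an ending like _2 or _b are one class to them, and where a whole thing is asked for, a point or a joint stands for the part that bears it (a point fixed in the world has none). Each returns a list of dicts, best first, with "conf" (0 to 1); they miss things now and then, are a little off and sometimes report something else, mostly with a low value. They report only what shows in the picture. A call takes as long as a camera call. They do not tell look-alikes from the thing itself.
- arm.search_frame(camera, name): "xyz" ([x, y, z] in mm, in the coordinates of the camera as it stood for that picture, good to about 4 mm: the middle of the surface that is visible of it).
- arm.place_of(camera, name): "xyz" ([x, y, z] in mm, in the coordinates of the camera as it stood for that picture, good to about 4 mm: a listed point, or the origin of a listed thing).
The state is a dict: "clock": time; "joint_positions": joint angles; "joint_velocities": joint speeds; "tau": joint torques, N m; "tcp_pos": TCP position; "tcp_rot": TCP orientation; "wrist_force": force on the tool from outside, world axes, zero at the start; "torque": the same for the moment, N m; "gripper_width": finger opening in mm; "gripper_force": force on a finger pad.
Only numpy, scipy, OpenCV 4.12 (cv2) and the standard library are available. Lean on these libraries where they do the work, as an engineer would, in place of code of your own. Each camera call takes 0.05 s, during which the arm holds its last target. There are 200 camera calls.

TASK

Dress the table in this order: lay the round grey stone stand in the middle of the round brass tray, set the white pot centred on the stand, and lower the potted plant into the white pot until it rests on its floor; after that lay the square candle holder in the middle of the marble slab, and stand the candle in its hole. Set everything down without dropping it, keep the plant upright, and leave the vase and the blue cup where they stand.

Things in the scene. Friction and masses are not known exactly. Their poses are not given: they have to be found in the camera images.
- tray: Round brass gallery tray, fixed on the table, 170 mm across: a flat floor whose top is 8 mm above the origin, with a thin railing round the edge (inner diameter 158 mm, top 28 mm above the origin). Origin: centre of the underside; z up.
- slab: Square white marble slab, fixed on the table, 140 x 140 x 12 mm. Origin: centre of the underside (top face 12 mm above it); x and y along its sides, z up.
- stand: Solid round grey stone disc (a low pot stand), 64 mm in diameter, 15 mm thick, lying flat on the table, about 0.12 kg. Origin: centre of the underside; z up.
- cachepot: White ceramic flower pot, empty and open at the top, standing on the table, 52 mm tall; outside 52 mm across at the foot widening to 64 mm at the rim, wall 3.5 mm, inner floor 5 mm above the origin and about 45 mm across there, mouth 57 mm across. Origin: centre of the underside; z up. About 0.15 kg.
- plant: Small green succulent in a slim black plastic pot, standing on the table: the black pot is 72 mm tall, 34 mm across at the foot, with a 44 mm wide upright band round its top 20 mm; the leaves rise 38 mm above the pot and stay within its width. Standing in the white pot, its top 25 mm sticks out above the white rim. Origin: centre of the underside; z up. About 0.13 kg.
- holder: Dark steel square candle holder, 60 x 60 x 26 mm, lying on the table, with a round hole 41 mm across and 18 mm deep in the middle of its top (floor of the hole 8 mm above the origin). Origin: centre of the underside; x and y along its sides, z up. About 0.35 kg.
- candle: Cream-coloured plain candle, a cylinder 30 mm across and 90 mm tall with a 7 mm wick, standing upright on the table. Origin: centre of the underside; z up. About 0.06 kg.
- vase: Bystander: green glass vase with a narrow neck, 68 mm across at its widest, 130 mm tall, loose. Origin: centre of the underside; z up.
- cup: Bystander: blue ceramic cup without a handle, empty, 70 mm across the rim, 85 mm tall, loose. Origin: centre of the underside; z up.
There are look-alikes about, which are no part of the job. Of the things like the slab, leave any that is orange; of the rest the larger one is meant. What is shaped like the tray but green is not meant.

How it is judged (in metres and radians):
On the way, in this order (a step that is already met when the one before it is completed fails the run):
1. the stone stand lies in the middle of the tray, released (horizontal distance between stand and tray below 0.015 m and z of stand in the frame of tray between 0.004 and 0.012 m and angle between stand's own z axis and vertical below 0.1 rad and contact force between the fingers and stand below 0.1 N and linear speed of stand below 0.03 m/s), for 0.2 s.
2. the white pot stands upright, centred on the stone stand, released (horizontal distance between cachepot and stand below 0.01 m and z of cachepot in the frame of stand between 0.011 and 0.019 m and angle between cachepot's own z axis and vertical below 0.1 rad and contact force between the fingers and cachepot below 0.1 N and linear speed of cachepot below 0.03 m/s), for 0.2 s.
3. the plant is inside the white pot, down on its floor, upright and released (horizontal distance between plant and cachepot below 0.01 m and z of plant in the frame of cachepot between 0.001 and 0.009 m and angle between plant's own z axis and vertical below 0.1 rad and contact force between the fingers and plant below 0.1 N and linear speed of plant below 0.03 m/s), for 0.2 s.
4. the candle holder lies in the middle of the marble slab, released (horizontal distance between holder and slab below 0.015 m and z of holder in the frame of slab between 0.008 and 0.016 m and angle between holder's own z axis and vertical below 0.1 rad and contact force between the fingers and holder below 0.1 N and linear speed of holder below 0.03 m/s), for 0.2 s.
5. the candle stands upright in the holder's hole, released (horizontal distance between candle and holder below 0.008 m and z of candle in the frame of holder between 0.004 and 0.012 m and angle between candle's own z axis and vertical below 0.1 rad and contact force between the fingers and candle below 0.1 N and linear speed of candle below 0.03 m/s), for 0.2 s.
At the end, for the whole second after the job is handed in: All released and at rest, upright within 0.1 rad, heights within 4 mm, centred: stone stand on the tray floor (15 mm), white pot on the stand (10 mm), plant on the white pot's floor (10 mm), holder on the slab (15 mm), candle on the floor of the holder's hole (8 mm) (all of step 1 and all of step 2 and all of step 3 and all of step 4 and all of step 5 and angular speed of each of stand, cachepot, plant, holder, candle below 0.3 rad/s); the robot touches nothing.
It fails at once if the vase is shifted by more than 30 mm or tipped over (distance of vase from where it was at the start of the episode above 0.03 m or angle between vase's own z axis and vertical above 0.5 rad).
It fails at once if the cup is shifted by more than 30 mm or tipped over (distance of cup from where it was at the start of the episode above 0.03 m or angle between cup's own z axis and vertical above 0.5 rad).
It fails at once if the plant is tipped by more than about 35 degrees (angle between plant's own z axis and vertical above 0.6 rad).
It fails at once if one of the five things is dropped or thrown (out of the fingers and faster than 0.6 m/s) ((contact force between the fingers and stand below 0.05 N and linear speed of stand above 0.6 m/s) or (contact force between the fingers and cachepot below 0.05 N and linear speed of cachepot above 0.6 m/s) or (contact force between the fingers and plant below 0.05 N and linear speed of plant above 0.6 m/s) or (contact force between the fingers and holder below 0.05 N and linear speed of holder above 0.6 m/s) or (contact force between the fingers and candle below 0.05 N and linear speed of candle above 0.6 m/s)).
It also fails if it takes over 136 s, if anything falls off the work surface, if the arm or the gripper's body presses on something with over 40 N, if the wrist force passes 120 N, or if a joint passes its speed limit or range.

## Working session

There is one attempt and no reset: what is moved stays moved. The work goes in short steps, Python scripts to look and compute and a tool call to move; the robot and the scene stay as the last step left them, time stands still between calls to the robot, and variables do not carry over. Pictures are saved under pics/ and viewed, at most 14 in all, crops included, and the job is handed in when it is done.

Besides the shell and the picture viewer there is one more tool, called after "Request:" by a JSON object that holds its "op" and its "data". arm_command: Moves the arm, as the interface text tells. Its arguments: {"type":"object","properties":{"moves":{"type":"string"}},"required":["moves"]}

```bash
ls; mkdir -p pics; cat > h.py <<'E'
import numpy as np, cv2
from plant import arm
def w(cam,p,c=None):
    c=c or arm.get_calibration(cam); return np.array(c["R"]).T@(np.array(p)-np.array(c["t"]).ravel())
def pix(cam,X,c=None):
    c=c or arm.get_calibration(cam); K=np.array([[c["fx"],0,c["cx"]],[0,c["fy"],c["cy"]],[0,0,1.]])
    return cv2.projectPoints(np.array([X],float),cv2.Rodrigues(np.array(c["R"]))[0],np.array(c["t"],float),K,np.array(c["D"],float))[0].ravel()
def ray(cam,uv,z,c=None):
    c=c or arm.get_calibration(cam); K=np.array([[c["fx"],0,c["cx"]],[0,c["fy"],c["cy"]],[0,0,1.]])
    x,y=cv2.undistortPoints(np.array([[uv]],float),K,np.array(c["D"],float)).ravel()
    R=np.array(c["R"]);t=np.array(c["t"]).ravel();o=-R.T@t;d=R.T@np.array([x,y,1]);return o+d*(z-o[2])/d[2]
E
python3 - <<'E'
from h import *
o=arm.get_obs();print(o)
a={c:arm.read_camera(c) for c in("scene","side","wrist")}
for c in a: cv2.imwrite(f"pics/{c}0.png",a[c])
for n in "tray slab stand cachepot plant holder candle vase cup".split():
  for c in("scene","side"):
    for r in arm.place_of(c,n):
        X=w(c,r["xyz"]);print(n,c,round(r["conf"],2),X.round(),pix(c,X).round())
E
```

```text
pics
{'clock': 0.0, 'joint_positions': array([-1.29261607e+00,  2.59186703e-01,  2.07461485e-02,  1.33371856e+00,
       -2.33565693e-05,  1.41821379e+00]), 'joint_velocities': array([-1.10462576e-03, -5.55818497e-05,  1.71226163e-03,  8.02600947e-04,
        1.44122149e-04, -3.27686766e-04]), 'tau': array([-9.47555272e-04, -5.55642164e+01,  3.44526386e+01,  1.36285581e-02,
       -2.21489854e-04, -1.37508624e-05]), 'tcp_pos': array([ 229.58473177, -499.49730454,  252.6629976 ]), 'tcp_rot': array([-3.14024215e+00, -1.84045974e-04,  4.30762690e-01]), 'wrist_force': array([-0.31975459,  0.56625185, -0.0592857 ]), 'torque': array([ 0.01639477, -0.01143097, -0.02590577]), 'gripper_force': 0.0, 'gripper_width': 85.439194015146}
tray scene 0.91 [561. 326.   1.] [344. 335.]
tray scene 0.71 [244. 384.  -3.] [467. 300.]
tray side 0.95 [245. 378.  -2.] [260. 403.]
tray side 0.77 [560. 325.   6.] [166. 299.]
slab scene 0.98 [ 345. -451.    3.] [275. 116.]
slab scene 0.67 [ 573. -351.    0.] [222. 156.]
slab scene 0.64 [ 775. -282.    1.] [165. 192.]
slab side 0.8 [ 774. -286.   -0.] [258. 148.]
stand scene 0.94 [445.  77.   0.] [332. 240.]
stand side 0.82 [439.  78.   3.] [273. 258.]
stand side 0.3 [560.  -1.   1.] [255. 221.]
cachepot scene 0.71 [388. 257.   3.] [389. 283.]
cachepot side 0.82 [387. 257.   1.] [243. 320.]
plant scene 0.74 [ 382. -269.   -2.] [291. 153.]
plant side 0.68 [ 379. -273.   -3.] [359. 196.]
holder scene 0.95 [458. -83.  -0.] [298. 201.]
holder side 0.61 [456. -78.   1.] [301. 221.]
candle scene 0.62 [681. 130.   2.] [258. 290.]
candle side 0.72 [677. 128.   3.] [191. 229.]
vase scene 0.64 [558.  -2.  -3.] [279. 235.]
vase side 0.72 [560.  -2.   1.] [255. 221.]
vase side 0.69 [560. 326.   2.] [166. 300.]
cup scene 0.81 [ 663. -146.   -1.] [221. 211.]
cup side 0.56 [ 664. -155.    3.] [259. 179.]
cup side 0.45 [679. 124.   5.] [191. 227.]
```

View pics/scene0.png

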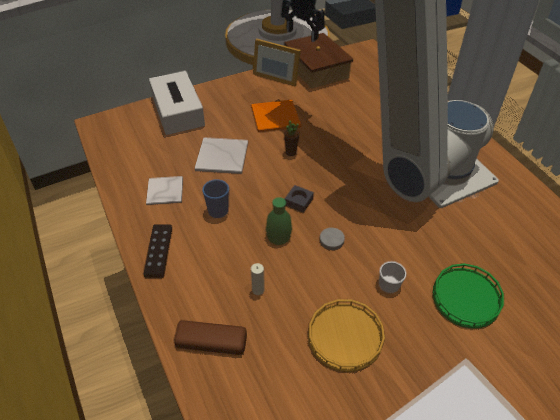

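View pics/side0.png

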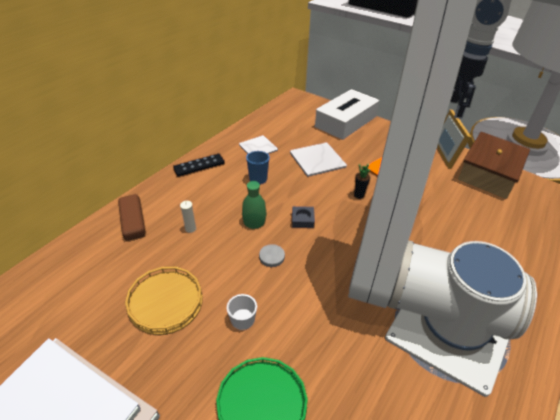

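The lookalikes, in scene pixels:
- **Tray:** brass (345,335) versus green (467,295). I take the brass one.
- **Slab:** orange (275,115), small white (165,190) and large white (222,156). I take the large white one.
- **Everything else:** the stand (332,238), white pot (391,277), plant (291,140), holder (298,199) and candle (257,279) each appear once.

The network results agree with these positions, so I'll move towards the stand and turn the tool to yaw 90°.

Request:
{"op": "arm_command", "data": {"moves": "0 0 -65.3 0.22 -0.22 0 0.085;0 0 -65.3 0.22 -0.22 0 0.085;0 0 -65.3 0.22 -0.22 0 0.085;0 0 -65.3 0.22 -0.22 0 0.085;0 0 -65.3 0.22 -0.22 0 0.085;0 0 -65.3 0.22 -0.22 0 0.085;0 0 -65.3 0.22 -0.22 0 0.085;0 0 -65.3 0.22 -0.22 0 0.085;0 0 -65.3 0.22 -0.22 0 0.085;0 0 -65.3 0.22 -0.22 0 0.085"}}

```text
clock: 1.88
tcp_pos: [338.1, -206.8, 253.7]
tcp_rot: [3.141, 0.001, 1.579]
wrist_force: [0.0, -0.1, 0.2]
gripper_width: 84.6
gripper_force: 0.0
```

```bash
cat > look.py <<'E'
import sys
from h import *
o=arm.get_obs();print(o["clock"],o["tcp_pos"].round(1),o["tcp_rot"].round(3))
c=arm.get_calibration("wrist");im=arm.read_camera("wrist");cv2.imwrite(f"pics/{sys.argv[1]}.png",im)
R=np.array(c["R"]);print("cam",(-R.T@np.array(c["t"]).ravel()).round(),R[2].round(2))
for n in sys.argv[2:]:
    for r in arm.place_of("wrist",n):
        if r["conf"]>.3: X=w("wrist",r["xyz"],c);print(n,round(r["conf"],2),X.round(1),pix("wrist",X,c).round())
E
python3 look.py w1 plant holder slab
```

```text
1.8833 [ 338.1 -206.8  253.7] [3.141e+00 1.000e-03 1.579e+00]
cam [ 337. -127.  375.] [ 0.   -0.31 -0.95]
plant 0.91 [ 378.3 -274.6    5. ] [314. 231.]
holder 0.96 [461.2 -85.5  -6.3] [402.  55.]
slab 0.85 [ 570.7 -348.5    1.4] [467. 287.]
slab 0.85 [ 340.9 -453.2    0.7] [280. 354.]
```

View pics/w1.png

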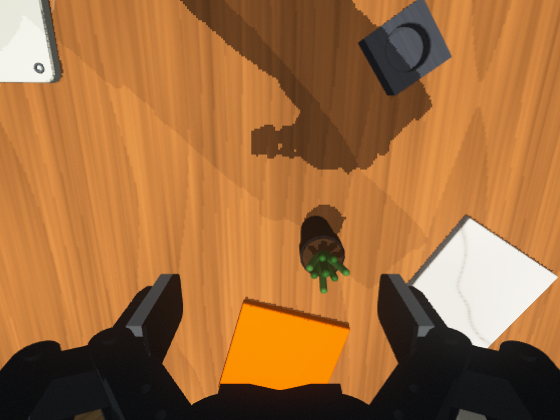

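The wrist view shows the plant at (322,245), the holder turned at (407,47), the large white slab at (480,280) and the orange slab at (285,340). Next I go over the stand.

Request:
{"op": "arm_command", "data": {"moves": "0 0 0 0.32 0.105 0 0.085;0 0 0 0.32 0.105 0 0.085;0 0 0 0.32 0.105 0 0.085;0 0 0 0.32 0.105 0 0.085;0 0 0 0.32 0.105 0 0.085;0 0 0 0.32 0.105 0 0.085;0 0 0 0.32 0.105 0 0.085;0 0 0 0.32 0.105 0 0.085;0 0 0 0.32 0.105 0 0.085;0 0 0 0.32 0.105 0 0.085"}}

```text
clock: 2.92
tcp_pos: [443.3, 113.4, 252.7]
tcp_rot: [-3.14, 0.0, 1.571]
wrist_force: [-0.7, 0.1, 0.4]
gripper_width: 84.9
gripper_force: 0.0
```

```bash
python3 look.py w2 stand cachepot tray holder vase
python3 - <<'E'
from h import *
c=arm.get_calibration("wrist")
im=cv2.imread("pics/w2.png");u,v=map(int,pix("wrist",[442,77,8],c));s=im[max(0,v-100):v+100,max(0,u-130):u+130]
cv2.imwrite("pics/w2c.png",cv2.resize(s,None,fx=2.5,fy=2.5));print(max(0,u-130),max(0,v-100))
E
```

```text
2.9167 [443.3 113.4 252.7] [-3.14   0.     1.571]
cam [443. 193. 374.] [-0.   -0.31 -0.95]
stand 0.9 [441.6  75.7   1.1] [279. 205.]
cachepot 0.96 [388.6 252.3  -0.6] [225.  33.]
holder 0.7 [456.7 -87.4  -0.9] [290. 325.]
vase 0.87 [558.2   5.5  -4.3] [375. 259.]
149 103
```

View pics/w2c.png

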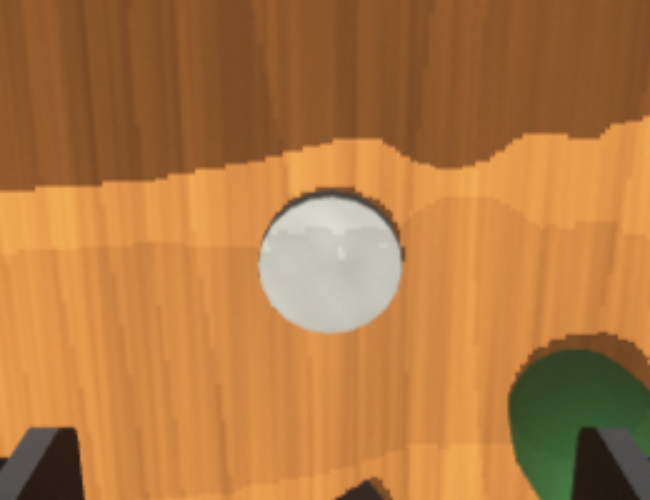

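The crop shows the grey disc, centred at full-image pixel (281,209), and it is clearly the stand. I'll compute its centre at z=15.

```bash
python3 - <<'E'
from h import *
c=arm.get_calibration("wrist")
print(ray("wrist",[281,208.6],15,c).round(1),arm.get_obs()["tcp_pos"].round(1))
E
```

```text
[443.5  73.1  15. ] [442.8 110.5 253.4]
```

Request:
{"op": "arm_command", "data": {"moves": "0 0 0 -0.035 0 0.04 0.085;0 0 0 -0.035 0 0.08 0.085;0 0 0 -0.035 0 0.12 0.085;0 0 0 -0.035 0 0.16 0.085;0 0 0 -0.035 0 0.19 0.085;0 0 0 -0.035 0 0.21 0.085;0 0 0 -0.035 0 0.22 0.08;0 0 0 -0.035 0 0.225 0.075;0 0 0 -0.035 0 0.228 0.075;0 0 0 -0.035 0 0.228 0.075"}}

```text
clock: 4.05
tcp_pos: [443.0, 76.4, 25.5]
tcp_rot: [3.141, 0.0, 1.569]
wrist_force: [-0.0, -0.2, 0.3]
gripper_width: 74.7
gripper_force: 0.0
```

```bash
python3 look.py w3 stand
```

```text
4.05 [443.   76.4  25.5] [3.141 0.    1.569]
cam [442. 156. 147.] [ 0.   -0.31 -0.95]
stand 0.57 [447.   75.1  -2.9] [289. 272.]
```

View pics/w3.png

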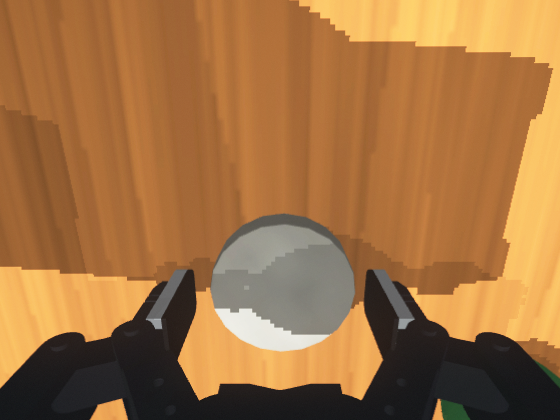

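```bash
python3 - <<'E'
from h import *
c=arm.get_calibration("wrist");p=arm.get_obs()["tcp_pos"];print(p.round(1))
print(ray("wrist",[282,287],15,c).round(1))
for z in (20,10,3):
  for y in (-11,11): print(z,y,pix("wrist",[p[0]-37.4,p[1]+y,z],c).round())
E
```

```text
[443.4  76.7  26.1]
[443.8  77.1  15. ]
20 -11 [195. 316.]
20 11 [191. 271.]
10 -11 [200. 303.]
10 11 [197. 260.]
3 -11 [204. 295.]
3 11 [200. 253.]
```

The disc is centred between the pads, but the tips are still at about z=16. I'll go 8 mm lower and close.

Request:
{"op": "arm_command", "data": {"moves": "0 0 0 0 0 0.004 0.075;0 0 0 0 0 0.0075 0.075;0 0 0 0 0 0.0075 0.07;0 0 0 0 0 0.0075 0.06;0 0 0 0 0 0.0075 0.055;0 0 0 0 0 0.0075 0.055;0 0 0 0 0 0.0075 0.055;0 0 0 0 0 0.0075 0.055"}}

```text
clock: 4.82
tcp_pos: [442.8, 77.1, 18.2]
tcp_rot: [3.141, 0.0, 1.571]
wrist_force: [-3.1, -0.4, 6.5]
gripper_width: 61.9
gripper_force: 63.7
```

Request:
{"op": "arm_command", "data": {"moves": "0 0 0 0 0 -0.02 0.055;0 0 0 0 0 -0.06 0.055;0 0 0 0.03 0.015 -0.1 0.055;0 0 0 0.06 0.03 -0.12 0.055;0 0 0 0.1 0.045 -0.12 0.055;0 0 0 0.135 0.06 -0.12 0.055;0 0 0 0.17 0.08 -0.12 0.055;0 0 0 0.205 0.1 -0.12 0.055;0 0 0 0.235 0.11 -0.12 0.055;0 0 0 0.25 0.118 -0.12 0.055"}}

```text
clock: 5.65
tcp_pos: [561.3, 330.6, 137.0]
tcp_rot: [-3.141, -0.001, 1.573]
wrist_force: [-0.4, -1.1, -1.2]
gripper_width: 61.9
gripper_force: 66.2
```

Request:
{"op": "arm_command", "data": {"moves": "0 0 0 0 0 0 0.055;0 0 0 0 0 0 0.055"}}

```text
clock: 5.82
tcp_pos: [560.5, 327.6, 136.8]
tcp_rot: [-3.14, 0.001, 1.572]
wrist_force: [-0.6, -0.4, -1.8]
gripper_width: 61.8
gripper_force: 66.2
```

```bash
python3 look.py w4 stand tray
```

```text
5.8167 [560.5 327.6 136.8] [-3.140e+00  1.000e-03  1.572e+00]
cam [560. 408. 258.] [-0.   -0.31 -0.95]
stand 0.61 [559.4 327.7 117.4] [279. 278.]
tray 0.7 [554.1 326.4   3.2] [273. 206.]
```

View pics/w4.png

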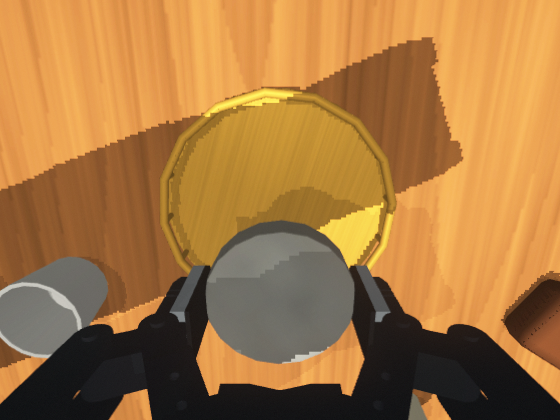

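The stand is held level at (280,290). The tray rail runs from u=161 to u=396, with its far edge at v≈88. I'll compute the tray centre from that.

```bash
python3 - <<'E'
from h import *
c=arm.get_calibration("wrist");p=arm.get_obs()["tcp_pos"];print(p.round(1))
for uv in ([161,195],[396,195],[278,88]): print(ray("wrist",uv,26,c).round(1))
print("stand bottom ~",ray("wrist",[280,290],132,c).round(1))
E
```

```text
[560.4 326.  137.8]
[475.9 339.9  26. ]
[641.8 339.9  26. ]
[558.6 411.2  26. ]
stand bottom ~ [559.9 328.2 132. ]
```

Request:
{"op": "arm_command", "data": {"moves": "0 0 0 0 -0.001 0.035 0.055;0 0 0 0 -0.001 0.07 0.055;0 0 0 0 -0.001 0.09 0.055;0 0 0 0 -0.001 0.102 0.055;0 0 0 0 -0.001 0.107 0.055;0 0 0 0 -0.001 0.11 0.055;0 0 0 0 -0.001 0.111 0.055;0 0 0 0 -0.001 0.111 0.055"}}

```text
clock: 6.63
tcp_pos: [560.4, 326.8, 27.8]
tcp_rot: [3.14, -0.001, 1.57]
wrist_force: [0.3, 0.7, -0.6]
gripper_width: 62.1
gripper_force: 66.3
```

Request:
{"op": "arm_command", "data": {"moves": "0 0 0 0 0 0.001 0.055;0 0 0 0 0 0.0015 0.055;0 0 0 0 0 0.0015 0.06;0 0 0 0 0 0.0015 0.064;0 0 0 0 0 0.0015 0.068;0 0 0 0 0 0.0015 0.074;0 0 0 0 0 0.0015 0.08;0 0 0 0 0 0.0015 0.083"}}

```text
clock: 7.3
tcp_pos: [559.8, 327.0, 25.2]
tcp_rot: [-3.141, -0.0, 1.571]
wrist_force: [-0.7, 0.4, -0.4]
gripper_width: 83.0
gripper_force: 0.0
```

Request:
{"op": "arm_command", "data": {"moves": "0 0 0 0 0 -0.03 0.083;0 0 0 0 0 -0.07 0.083;0 0 0 0 0 -0.11 0.083;0 0 0 0 -0.04 -0.15 0.085;0 0 0 -0.01 -0.08 -0.17 0.085;0 0 0 -0.02 -0.12 -0.17 0.085;0 0 0 -0.03 -0.16 -0.17 0.085;0 0 0 -0.03 -0.172 -0.17 0.085;0 0 0 -0.03 -0.172 -0.17 0.085;0 0 0 -0.03 -0.172 -0.17 0.085"}}

```text
clock: 8.13
tcp_pos: [386.9, 297.0, 196.2]
tcp_rot: [3.14, -0.001, 1.572]
wrist_force: [0.5, 1.0, -0.8]
gripper_width: 85.0
gripper_force: 0.0
```

```bash
python3 look.py w5 cachepot; python3 - <<'E'
from h import *
for c0 in ("scene","side"):
  arm.read_camera(c0)
  for n in ("stand","tray"):
    for r in arm.place_of(c0,n)[:2]: print(c0,n,round(r["conf"],2),w(c0,r["xyz"]).round(1))
E
```

```text
8.1333 [386.9 297.  196.2] [ 3.140e+00 -1.000e-03  1.572e+00]
cam [386. 377. 318.] [ 0.   -0.31 -0.95]
cachepot 0.6 [391.5 256.8   1.3] [285. 225.]
scene stand 0.79 [560.4 327.4   7.3]
scene stand 0.62 [ 6.800e+02  1.266e+02 -2.000e-01]
scene tray 0.91 [246.7 378.9   0.6]
scene tray 0.58 [559.5 326.8  -0.8]
side stand 0.95 [554.  327.2   9.9]
side tray 0.79 [243.5 381.4  -0.4]
side tray 0.77 [560.5 323.4  -0. ]
```

View pics/w5.png

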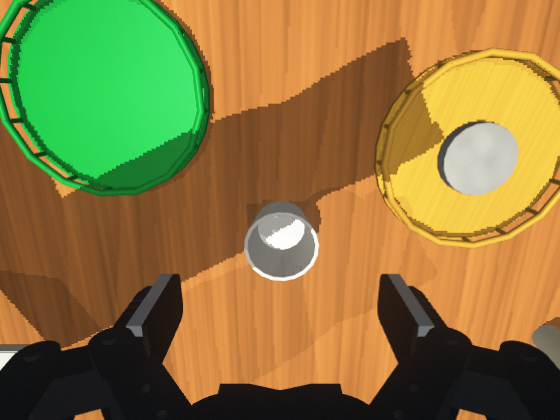

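The stand lies in the middle of the tray, its top at (478,158). The pot rim is centred at (281,247).

```bash
python3 - <<'E'
from h import *
c=arm.get_calibration("wrist");print(arm.get_obs()["tcp_pos"].round(1))
print(ray("wrist",[281.5,247],52,c).round(1),"stand",ray("wrist",[478.5,158],23,c).round(1))
E
```

```text
[388.4 297.  194.8]
[389.2 256.7  52. ] stand [557.9 326.9  23. ]
```

Request:
{"op": "arm_command", "data": {"moves": "0 0 0 -0.02 0 0.03 0.085;0 0 0 -0.04 0.001 0.06 0.085;0 0 0 -0.04 0.001 0.09 0.085;0 0 0 -0.04 0.001 0.12 0.085;0 0 0 -0.04 0.001 0.14 0.085;0 0 0 -0.04 0.001 0.148 0.08;0 0 0 -0.04 0.001 0.148 0.07;0 0 0 -0.04 0.001 0.148 0.055;0 0 0 -0.04 0.001 0.148 0.055;0 0 0 -0.04 0.001 0.148 0.055"}}

```text
clock: 9.37
tcp_pos: [389.6, 257.4, 48.5]
tcp_rot: [3.14, -0.001, 1.571]
wrist_force: [0.1, -0.0, -1.6]
gripper_width: 61.4
gripper_force: 65.2
```

Request:
{"op": "arm_command", "data": {"moves": "0 0 0 0 0 0 0.055;0 0 0 0 0 0 0.055;0 0 0 0 0 -0.01 0.055;0 0 0 0 0 -0.03 0.055;0 0 0 0 0 -0.06 0.055;0 0 0 0 0 -0.1 0.055;0 0 0 0 0 -0.1 0.055"}}

```text
clock: 9.95
tcp_pos: [391.3, 258.2, 153.7]
tcp_rot: [3.133, -0.004, 1.571]
wrist_force: [1.1, 0.7, -0.8]
gripper_width: 61.2
gripper_force: 65.7
```

Request:
{"op": "arm_command", "data": {"moves": "0 0 0 0.01 0.025 0 0.055;0 0 0 0.025 0.06 0 0.055;0 0 0 0.04 0.095 0 0.055;0 0 0 0.055 0.13 0 0.055;0 0 0 0.065 0.155 0 0.055;0 0 0 0.07 0.17 0 0.055;0 0 0 0.07 0.17 0 0.055;0 0 0 0.07 0.17 0 0.055;0 0 0 0.07 0.17 0 0.055"}}

```text
clock: 10.7
tcp_pos: [558.1, 326.8, 147.1]
tcp_rot: [-3.141, 0.0, 1.571]
wrist_force: [0.1, -0.2, -1.6]
gripper_width: 61.5
gripper_force: 65.8
```

```bash
python3 look.py w6 cachepot stand
```

```text
10.7 [558.1 326.8 147.1] [-3.141  0.     1.571]
cam [557. 407. 269.] [-0.   -0.31 -0.95]
cachepot 0.57 [558.5 327.2  98. ] [282. 250.]
stand 0.97 [558.9 326.6   7.1] [282. 202.]
```

View pics/w6.png

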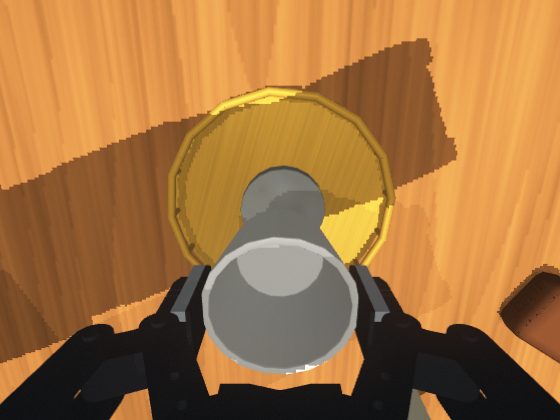

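```bash
python3 - <<'E'
from h import *
c=arm.get_calibration("wrist");o=arm.get_obs();print(o["tcp_pos"].round(1))
print(ray("wrist",[281,305],153,c).round(1),ray("wrist",[283,170],23,c).round(1),ray("wrist",[241,205],22,c).round(1),ray("wrist",[325,205],22,c).round(1))
E
```

```text
[558.1 326.8 147.8]
[557.9 329.  153. ] [559.8 356.   23. ] [528.2 329.   22. ] [591.7 329.   22. ]
```

Request:
{"op": "arm_command", "data": {"moves": "0 0 0 -0.001 0.001 0.02 0.055;0 0 0 -0.001 0.001 0.045 0.055;0 0 0 -0.001 0.001 0.06 0.055;0 0 0 -0.001 0.001 0.068 0.055;0 0 0 -0.001 0.001 0.072 0.055;0 0 0 -0.001 0.001 0.074 0.055;0 0 0 -0.001 0.001 0.0755 0.055;0 0 0 -0.001 0.001 0.0755 0.055;0 0 0 -0.001 0.001 0.0755 0.055"}}

```text
clock: 11.6
tcp_pos: [560.2, 326.1, 72.7]
tcp_rot: [3.14, -0.001, 1.571]
wrist_force: [-0.4, 0.5, -2.0]
gripper_width: 61.5
gripper_force: 65.8
```

Request:
{"op": "arm_command", "data": {"moves": "0 0 0 0 0 0.001 0.055;0 0 0 0 0 0.001 0.055;0 0 0 0 0 0.001 0.055"}}

```text
clock: 11.85
tcp_pos: [560.0, 326.0, 71.1]
tcp_rot: [3.141, -0.0, 1.571]
wrist_force: [-0.0, 0.3, -0.2]
gripper_width: 61.6
gripper_force: 65.9
```

The weight has come off the wrist, so the pot is down. I'll release and rise.

Request:
{"op": "arm_command", "data": {"moves": "0 0 0 0 0 0 0.06;0 0 0 0 0 0 0.064;0 0 0 0 0 0 0.068;0 0 0 0 0 0 0.075;0 0 0 0 0 0 0.083;0 0 0 0 0 -0.02 0.085;0 0 0 0 0 -0.05 0.085;0 0 0 0.02 0 -0.09 0.085;0 0 0 0.04 0 -0.12 0.085;0 0 0 0.04 0 -0.12 0.085"}}

```text
clock: 12.68
tcp_pos: [561.6, 369.6, 198.3]
tcp_rot: [3.132, -0.006, 1.572]
wrist_force: [0.4, 0.3, 0.5]
gripper_width: 84.8
gripper_force: 0.0
```

```bash
python3 look.py w7 cachepot stand
```

```text
12.6833 [561.6 369.6 198.3] [ 3.132 -0.006  1.572]
cam [560. 449. 320.] [ 0.01 -0.31 -0.95]
cachepot 0.81 [558.4 324.6  21.6] [275. 238.]
```

View pics/w7.png

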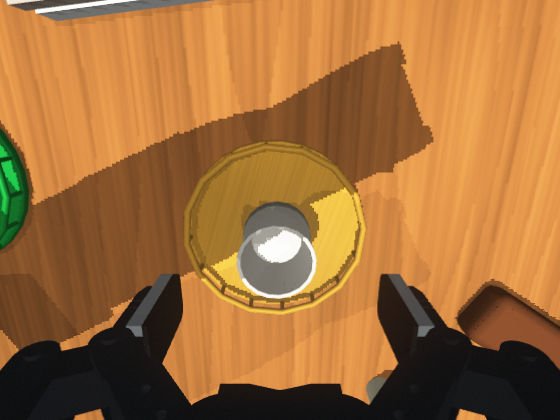

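The pot stands centred on the stand, its rim at (277,261). Next is the plant.

Request:
{"op": "arm_command", "data": {"moves": "0 0 0 -0.3 -0.09 -0.04 0.085;0 0 0 -0.3 -0.09 -0.04 0.085;0 0 0 -0.3 -0.09 -0.04 0.085;0 0 0 -0.3 -0.09 -0.04 0.085;0 0 0 -0.3 -0.09 -0.04 0.085;0 0 0 -0.3 -0.09 -0.04 0.085;0 0 0 -0.3 -0.09 -0.04 0.085;0 0 0 -0.3 -0.09 -0.04 0.085;0 0 0 -0.3 -0.09 -0.04 0.085;0 0 0 -0.3 -0.09 -0.04 0.085"}}

```text
clock: 13.67
tcp_pos: [468.9, 64.5, 230.0]
tcp_rot: [-3.14, -0.0, 1.567]
wrist_force: [1.0, 0.8, 0.1]
gripper_width: 85.1
gripper_force: 0.0
```

Request:
{"op": "arm_command", "data": {"moves": "0 0 0 -0.3 -0.09 0 0.085;0 0 0 -0.3 -0.09 0 0.085;0 0 0 -0.3 -0.09 0 0.085;0 0 0 -0.3 -0.09 0 0.085;0 0 0 -0.3 -0.09 0 0.085;0 0 0 -0.3 -0.09 0 0.085;0 0 0 -0.3 -0.09 0 0.085;0 0 0 -0.3 -0.09 0 0.085;0 0 0 -0.3 -0.09 0 0.085;0 0 0 -0.3 -0.09 0 0.085"}}

```text
clock: 14.5
tcp_pos: [379.6, -234.3, 229.6]
tcp_rot: [-3.14, -0.002, 1.569]
wrist_force: [-0.9, 0.0, -0.1]
gripper_width: 85.0
gripper_force: 0.0
```

Request:
{"op": "arm_command", "data": {"moves": "0 0 0 0 0 0 0.085"}}

```text
clock: 14.58
tcp_pos: [379.9, -233.1, 229.9]
tcp_rot: [-3.14, -0.002, 1.571]
wrist_force: [0.5, 0.7, -0.4]
gripper_width: 85.0
gripper_force: 0.0
```

```bash
python3 look.py w8 plant;python3 look.py w8 plant
```

```text
14.5833 [ 379.9 -233.1  229.9] [-3.140e+00 -2.000e-03  1.571e+00]
cam [ 379. -153.  352.] [-0.   -0.31 -0.95]
plant 0.92 [ 377.3 -274.7    4.3] [278. 216.]
14.6833 [ 380.1 -232.7  230.4] [-3.141e+00 -1.000e-03  1.572e+00]
cam [ 379. -153.  352.] [ 0.   -0.31 -0.95]
plant 0.87 [ 379.8 -275.9    5.6] [280. 218.]
```

View pics/w8.png

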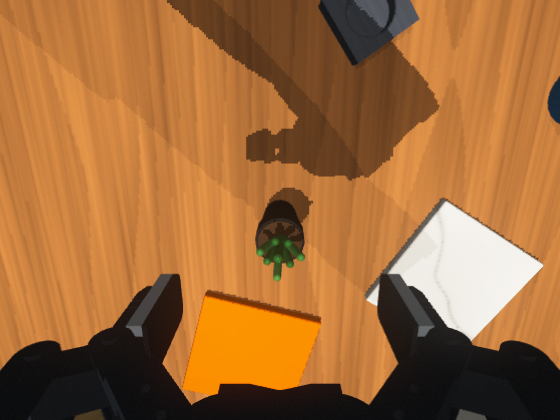

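The plant's pot rim is centred at (280,239). The slab corners are at (444,199), (543,266) and (366,297).

```bash
python3 - <<'E'
from h import *
c=arm.get_calibration("wrist")
print(ray("wrist",[280,239],72,c).round(1))
P=[ray("wrist",p,12,c)[:2] for p in ([445,200],[543,265],[366,296])];print(np.round(P,1),((P[1]+P[2])/2).round(1))
H=[ray("wrist",p,26,c)[:2] for p in ([319,6],[357,57],[419,19])];print(np.round(H,1),((H[0]+H[2])/2).round(1),np.degrees(np.arctan2(*(H[2]-H[1])[::-1])))
E
```

```text
[ 379.9 -272.5   72. ]
[[ 550.4 -254. ]
 [ 669.2 -328.2]
 [ 478.  -368.1]] [ 573.6 -348.1]
[[ 412.   -80.7]
 [ 446.7 -119.8]
 [ 496.9  -90.3]] [454.4 -85.5] 30.45300642606949
```

Request:
{"op": "arm_command", "data": {"moves": "0 0 0 -0.02 0 0.02 0.085;0 0 0 -0.041 0 0.05 0.085;0 0 0 -0.041 0 0.08 0.085;0 0 0 -0.041 0 0.11 0.085;0 0 0 -0.041 0 0.135 0.08;0 0 0 -0.041 0 0.15 0.075;0 0 0 -0.041 0 0.158 0.07;0 0 0 -0.041 0 0.158 0.06;0 0 0 -0.041 0 0.158 0.05;0 0 0 -0.041 0 0.158 0.038"}}

```text
clock: 15.62
tcp_pos: [380.4, -275.4, 74.1]
tcp_rot: [3.14, 0.002, 1.571]
wrist_force: [-2.3, 1.5, 4.2]
gripper_width: 42.0
gripper_force: 60.2
```

Request:
{"op": "arm_command", "data": {"moves": "0 0 0 0 0 0 0.035;0 0 0 0 0 0 0.035;0 0 0 0 0 0 0.035;0 0 0 0 0 -0.01 0.035;0 0 0 0 0 -0.03 0.035;0 0 0 0 0 -0.06 0.035;0 0 0 0 0 -0.09 0.035;0 0 0 0 0 -0.125 0.035;0 0 0 0 0 -0.15 0.035;0 0 0 0 0 -0.15 0.035"}}

```text
clock: 16.45
tcp_pos: [381.0, -276.2, 228.2]
tcp_rot: [3.136, 0.006, 1.571]
wrist_force: [-0.1, -0.6, -0.0]
gripper_width: 42.1
gripper_force: 61.0
```

Request:
{"op": "arm_command", "data": {"moves": "0 0 0 0.01 0.005 0 0.035;0 0 0 0.035 0.01 0 0.035;0 0 0 0.065 0.02 0 0.035;0 0 0 0.1 0.03 0 0.035;0 0 0 0.135 0.04 0 0.035;0 0 0 0.17 0.05 0 0.035;0 0 0 0.205 0.06 0 0.035;0 0 0 0.24 0.07 0 0.035;0 0 0 0.275 0.08 0 0.035;0 0 0 0.31 0.09 0 0.035"}}

```text
clock: 17.28
tcp_pos: [469.2, 37.5, 221.9]
tcp_rot: [-3.14, -0.0, 1.571]
wrist_force: [0.2, -0.4, -1.4]
gripper_width: 41.6
gripper_force: 61.0
```

Request:
{"op": "arm_command", "data": {"moves": "0 0 0 0.035 0.01 0 0.035;0 0 0 0.07 0.02 0 0.035;0 0 0 0.105 0.03 0 0.035;0 0 0 0.14 0.043 0 0.035;0 0 0 0.175 0.056 0 0.035;0 0 0 0.21 0.07 0 0.035;0 0 0 0.245 0.08 0 0.035;0 0 0 0.27 0.087 0 0.035;0 0 0 0.285 0.09 0 0.035;0 0 0 0.29 0.09 0 0.035"}}

```text
clock: 18.12
tcp_pos: [559.2, 327.8, 220.6]
tcp_rot: [-3.139, 0.001, 1.573]
wrist_force: [-0.2, -1.0, -1.8]
gripper_width: 42.1
gripper_force: 61.0
```

Request:
{"op": "arm_command", "data": {"moves": "0 0 0 0 0 0 0.035;0 0 0 0 0 0 0.035"}}

```text
clock: 18.28
tcp_pos: [559.2, 324.7, 222.0]
tcp_rot: [-3.14, 0.001, 1.571]
wrist_force: [0.0, 0.3, -0.6]
gripper_width: 42.3
gripper_force: 61.0
```

```bash
python3 look.py w9 cachepot plant stand
```

```text
18.2833 [559.2 324.7 222. ] [-3.140e+00  1.000e-03  1.571e+00]
cam [559. 405. 343.] [-0.   -0.31 -0.95]
cachepot 0.91 [560.7 324.9  19.4] [282. 183.]
plant 0.78 [557.1 323.7 148.6] [278. 235.]
```

View pics/w9.png

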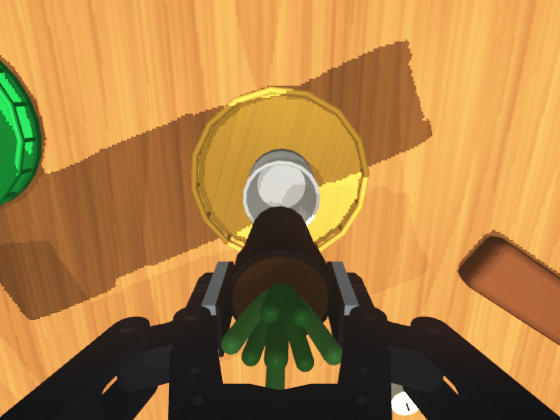

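```bash
python3 - <<'E'
from h import *
c=arm.get_calibration("wrist");print(arm.get_obs()["tcp_pos"].round(1))
print("pot",ray("wrist",[281.3,162],75,c).round(1)-[0,32,0],ray("wrist",[243,195],75,c)[:1],ray("wrist",[319.5,195],75,c)[:1])
print("foot",ray("wrist",[282,206.5],150,c).round(1)-[0,17,0])
E
```

```text
[559.8 323.9 223.1]
pot [560.5 322.8  75. ] [529.24871887] [591.71470658]
foot [560.6 324.7 150. ]
```

Plant and pot are aligned to within 2 mm, so I'll lower it.

Request:
{"op": "arm_command", "data": {"moves": "0 0 0 0 0.0005 0.02 0.035;0 0 0 0 0.0005 0.045 0.035;0 0 0 0 0.0005 0.065 0.035;0 0 0 0 0.0005 0.08 0.035;0 0 0 0 0.0005 0.092 0.035;0 0 0 0 0.0005 0.103 0.035;0 0 0 0 0.0005 0.111 0.035;0 0 0 0 0.0005 0.116 0.035;0 0 0 0 0.0005 0.119 0.035;0 0 0 0 0.0005 0.119 0.035"}}

```text
clock: 19.32
tcp_pos: [560.4, 324.8, 103.6]
tcp_rot: [-3.141, 0.0, 1.57]
wrist_force: [-0.6, -0.5, -2.0]
gripper_width: 42.0
gripper_force: 61.1
```

Request:
{"op": "arm_command", "data": {"moves": "0 0 0 0 0 0.001 0.035;0 0 0 0 0 0.002 0.035;0 0 0 0 0 0.002 0.035;0 0 0 0 0 0.002 0.035"}}

```text
clock: 19.65
tcp_pos: [560.6, 325.1, 102.3]
tcp_rot: [3.141, -0.0, 1.571]
wrist_force: [0.1, 0.4, -0.7]
gripper_width: 41.9
gripper_force: 61.1
```

Request:
{"op": "arm_command", "data": {"moves": "0 0 0 0 0 0.001 0.035;0 0 0 0 0 0.001 0.035;0 0 0 0 0 0.001 0.035"}}

```text
clock: 19.9
tcp_pos: [560.6, 325.2, 102.2]
tcp_rot: [3.14, -0.001, 1.571]
wrist_force: [-2.5, -0.6, 7.3]
gripper_width: 42.2
gripper_force: 61.8
```

It is seated: the wrist force went to +7 N. I'll release and go straight up.

Request:
{"op": "arm_command", "data": {"moves": "0 0 0 0 0 -0.001 0.042;0 0 0 0 0 -0.001 0.046;0 0 0 0 0 -0.001 0.055;0 0 0 0 0 -0.001 0.065;0 0 0 0 0 -0.01 0.075;0 0 0 0 0 -0.03 0.08;0 0 0 0 0 -0.06 0.085;0 0 0 0 0 -0.09 0.085;0 0 0 0 0 -0.12 0.085;0 0 0 0 0 -0.13 0.085"}}

```text
clock: 20.73
tcp_pos: [561.2, 325.4, 236.2]
tcp_rot: [3.136, -0.002, 1.571]
wrist_force: [0.2, -0.6, 0.6]
gripper_width: 85.0
gripper_force: 0.0
```

```bash
python3 - <<'E'
from h import *
ims=[]
for c0 in ("scene","side"):
  im=arm.read_camera(c0);X=pix(c0,[559,326,60]).astype(int);ims.append(cv2.resize(im[X[1]-70:X[1]+70,X[0]-90:X[0]+90],(390,300)))
  for n in ("plant","cachepot","candle","holder"):
    for r in arm.place_of(c0,n)[:2]: print(c0,n,round(r["conf"],2),w(c0,r["xyz"]).round(1))
cv2.imwrite("pics/p1.png",np.hstack(ims))
E
```

```text
scene plant 0.74 [561.  331.8  29.8]
scene plant 0.55 [562.5   1.5  -1.2]
scene cachepot 0.76 [559.8 321.8  25.6]
scene candle 0.73 [681.1 128.7  -3.5]
scene holder 0.69 [456.4 -81.6   1. ]
side plant 0.88 [559.2 328.5  29.9]
side cachepot 0.92 [560.7 324.2  22.9]
side candle 0.54 [678.1 129.6   4.1]
side holder 0.76 [455.3 -80.3   5.8]
```

View pics/p1.png

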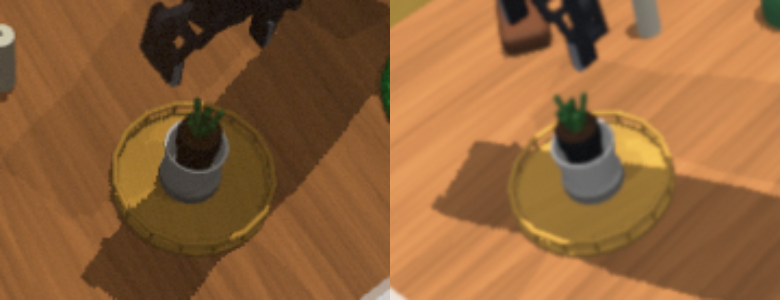

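The plant stands upright in the pot. Next is the holder, with its edges at about 30.5°, so I turn the tool as well.

Request:
{"op": "arm_command", "data": {"moves": "0 0 -30.5 -0.375 -0.125 0 0.085;0 0 -30.5 -0.375 -0.125 0 0.085;0 0 -30.5 -0.375 -0.125 0 0.085;0 0 -30.5 -0.375 -0.125 0 0.085;0 0 -30.5 -0.375 -0.125 0 0.085;0 0 -30.5 -0.375 -0.125 0 0.085;0 0 -30.5 -0.375 -0.125 0 0.085;0 0 -30.5 -0.375 -0.125 0 0.085;0 0 -30.5 -0.375 -0.125 0 0.085;0 0 -30.5 -0.375 -0.125 0 0.085"}}

```text
clock: 22.07
tcp_pos: [433.7, -52.7, 230.7]
tcp_rot: [-3.141, 0.0, 2.101]
wrist_force: [0.1, -0.4, 1.2]
gripper_width: 85.2
gripper_force: 0.0
```

Request:
{"op": "arm_command", "data": {"moves": "0 0 0 0 0 0 0.085;0 0 0 0 0 0 0.085;0 0 0 0 0 0 0.085"}}

```text
clock: 22.32
tcp_pos: [435.3, -49.8, 230.7]
tcp_rot: [3.141, -0.0, 2.102]
wrist_force: [0.6, 1.0, -0.4]
gripper_width: 84.9
gripper_force: 0.0
```

```bash
python3 look.py w10 holder
```

```text
22.3167 [435.3 -49.8 230.7] [ 3.141 -0.     2.102]
cam [394.  19. 352.] [ 0.16 -0.27 -0.95]
holder 0.83 [ 4.601e+02 -8.310e+01  1.000e-01] [284. 215.]
```

View pics/w10.png

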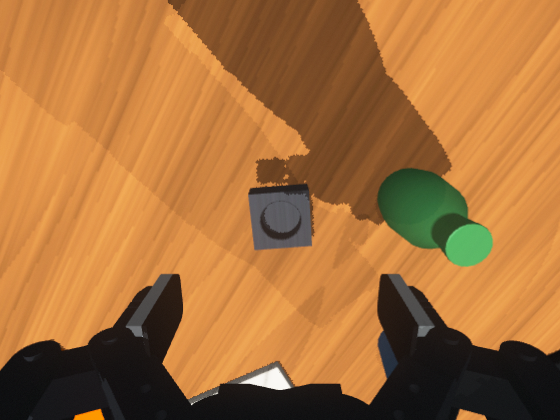

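The holder's top face has corners at (249,195), (309,190), (313,245) and (254,250). The vase is clear at (440,220).

```bash
python3 - <<'E'
from h import *
c=arm.get_calibration("wrist");p=arm.get_obs()["tcp_pos"];print(p.round(1))
im=cv2.imread("pics/w10.png")[150:275,220:345];g=im.max(2)
sat=cv2.cvtColor(im,cv2.COLOR_BGR2HSV)[...,1];m=((sat<90)).astype(np.uint8)
n,l,s,_=cv2.connectedComponentsWithStats(m);k=1+s[1:,4].argmax();print(s[k])
r=cv2.minAreaRect(np.argwhere(l==k)[:,::-1].astype(np.float32));print(r,cv2.boxPoints(r)+[220,150])
P=np.array([ray("wrist",q,26,c)[:2] for q in ([249,195],[309,190],[313,245],[254,250])]);ctr=P.mean(0)
print(P.round(1),ctr.round(1),[round(np.degrees(np.arctan2(*(P[a]-P[b])[::-1])),1) for a,b in((1,0),(2,3),(0,3),(1,2))])
y=2.094+.0085;d=ctr-p[:2];print("tool",d@[np.cos(y),np.sin(y)],d@[np.sin(y),-np.cos(y)])
E
```

```text
[435.5 -49.2 230.6]
[  28   34   64   66 3631]
((60.062068939208984, 66.74482727050781), (61.619747161865234, 60.45710754394531), 85.2363510131836) [[247.3793087  188.55172729]
 [307.62757874 183.53103638]
 [312.74482727 244.93792725]
 [252.49655914 249.95861816]]
[[ 415.   -75.1]
 [ 463.3  -40.6]
 [ 498.2  -88.4]
 [ 448.3 -124.4]] [456.2 -82.1] [np.float64(35.5), np.float64(35.9), np.float64(124.0), np.float64(126.1)]
tool -38.8836156024217 1.166333626099918
```

Request:
{"op": "arm_command", "data": {"moves": "0 0 -5 -0.02 0.001 0.03 0.085;0 0 -5 -0.039 0.001 0.065 0.085;0 0 -5 -0.039 0.001 0.1 0.085;0 0 -5 -0.039 0.001 0.135 0.085;0 0 -5 -0.039 0.001 0.165 0.085;0 0 -5 -0.039 0.001 0.19 0.085;0 0 -5 -0.039 0.001 0.203 0.085;0 0 -5 -0.039 0.001 0.21 0.08;0 0 -5 -0.039 0.001 0.21 0.07;0 0 -5 -0.039 0.001 0.21 0.06"}}

```text
clock: 23.25
tcp_pos: [456.3, -82.6, 21.1]
tcp_rot: [-3.141, -0.0, 2.191]
wrist_force: [1.1, 0.3, 0.2]
gripper_width: 60.6
gripper_force: 0.1
```

Request:
{"op": "arm_command", "data": {"moves": "0 0 0 0 0 0 0.05;0 0 0 0 0 0 0.05;0 0 0 0 0 0 0.05;0 0 0 0 0 0 0.05"}}

```text
clock: 23.58
tcp_pos: [456.4, -83.1, 21.5]
tcp_rot: [3.14, 0.001, 2.19]
wrist_force: [0.2, 2.3, 3.9]
gripper_width: 59.1
gripper_force: 66.4
```

Request:
{"op": "arm_command", "data": {"moves": "0 0 0 0 0 -0.02 0.05;0 0 0 0 0 -0.05 0.05;0 0 0 0 0 -0.09 0.05;0 0 0 -0.03 -0.005 -0.12 0.05;0 0 0 -0.065 -0.013 -0.13 0.05;0 0 0 -0.1 -0.02 -0.13 0.05;0 0 0 -0.135 -0.028 -0.13 0.05;0 0 0 -0.17 -0.035 -0.13 0.05;0 0 0 -0.205 -0.043 -0.13 0.05;0 0 0 -0.24 -0.05 -0.13 0.05"}}

```text
clock: 24.42
tcp_pos: [554.6, -309.3, 150.7]
tcp_rot: [-3.141, -0.0, 2.19]
wrist_force: [0.3, -1.1, -4.1]
gripper_width: 58.6
gripper_force: 67.1
```

Request:
{"op": "arm_command", "data": {"moves": "0 0 0 -0.025 -0.005 0 0.05;0 0 0 -0.04 -0.009 0 0.05;0 0 0 -0.045 -0.009 0 0.05;0 0 0 -0.045 -0.009 0 0.05;0 0 0 -0.045 -0.009 0 0.05"}}

```text
clock: 24.83
tcp_pos: [572.9, -348.8, 150.4]
tcp_rot: [-3.141, -0.001, 2.19]
wrist_force: [-0.3, 1.0, -4.6]
gripper_width: 59.3
gripper_force: 67.1
```

```bash
python3 look.py w11 slab holder; python3 - <<'E'
from h import *
print(arm.get_obs()["tcp_pos"])
c=arm.get_calibration("wrist");im=cv2.imread("pics/w11.png")
P=[ray("wrist",(u,v),12,c)[:2] for v in range(30,300,2) for u in range(0,560,2) if im[v,u].min()>170]
P=np.array(P,np.float32);print(len(P),cv2.minAreaRect(P))
for c0 in("scene","side"):
  arm.read_camera(c0)
  for r in arm.place_of(c0,"slab"): print(c0,round(r["conf"],2),w(c0,r["xyz"]).round(1))
E
```

```text
24.8333 [ 572.9 -348.8  150.4] [-3.141e+00 -1.000e-03  2.190e+00]
cam [ 526. -284.  272.] [ 0.18 -0.25 -0.95]
slab 0.94 [ 575.2 -349.     2. ] [282. 202.]
slab 0.64 [ 774.2 -287.    -6.4] [502. 268.]
holder 0.68 [ 575.3 -352.7  126.1] [280. 283.]
[ 573.03949766 -348.2478625   151.13811247]
4600 ((640.9227905273438, -300.8202819824219), (353.01751708984375, 126.58550262451172), 19.783594131469727)
scene 0.97 [ 345.2 -452.8    1.8]
scene 0.95 [ 776.3 -284.5   -0. ]
scene 0.91 [ 5.753e+02 -3.520e+02 -4.000e-01]
side 0.9 [ 7.758e+02 -2.878e+02  6.000e-01]
side 0.6 [ 576.7 -351.7    2.7]
```

Request:
{"op": "arm_command", "data": {"moves": "0 0 0 -0.002 0 0.03 0.05;0 0 0 -0.002 0 0.06 0.05;0 0 0 -0.002 0 0.085 0.05;0 0 0 -0.002 0 0.1 0.05;0 0 0 -0.002 0 0.109 0.05;0 0 0 -0.002 0 0.113 0.05;0 0 0 -0.002 0 0.115 0.05;0 0 0 -0.002 0 0.116 0.05;0 0 0 -0.002 0 0.1165 0.05;0 0 0 -0.002 0 0.1165 0.05"}}

```text
clock: 26.02
tcp_pos: [574.9, -351.4, 35.3]
tcp_rot: [3.141, 0.002, 2.19]
wrist_force: [-0.3, 0.6, -4.4]
gripper_width: 58.8
gripper_force: 67.0
```

Request:
{"op": "arm_command", "data": {"moves": "0 0 0 0 0 0.001 0.05;0 0 0 0 0 0.0015 0.05;0 0 0 0 0 0.0015 0.05"}}

```text
clock: 26.27
tcp_pos: [574.7, -351.3, 33.6]
tcp_rot: [3.141, 0.001, 2.19]
wrist_force: [-0.6, -0.1, 1.8]
gripper_width: 59.0
gripper_force: 67.6
```

The holder is down. I'll release, rise and turn back to yaw 90° to get a look at it.

Request:
{"op": "arm_command", "data": {"moves": "0 0 0 0 0 0 0.056;0 0 0 0 0 0 0.062;0 0 0 0 0 0 0.07;0 0 0 0 0 0 0.08;0 0 0 0 0 -0.02 0.085;0 0 0 0 0 -0.05 0.085;0 0 0 0 0 -0.09 0.085;0 0 0 0.02 0 -0.13 0.085;0 0 0 0.04 0 -0.17 0.085;0 0 0 0.04 0 -0.2 0.085"}}

```text
clock: 27.1
tcp_pos: [549.9, -316.5, 235.3]
tcp_rot: [3.141, -0.0, 2.191]
wrist_force: [1.7, -1.3, 0.1]
gripper_width: 84.7
gripper_force: 0.0
```

Request:
{"op": "arm_command", "data": {"moves": "0 0 0 0 0 0 0.085;0 0 0 0 0 0 0.085"}}

```text
clock: 27.27
tcp_pos: [551.9, -318.8, 235.5]
tcp_rot: [3.14, 0.005, 2.19]
wrist_force: [0.4, -0.5, -0.6]
gripper_width: 85.1
gripper_force: 0.0
```

```bash
python3 look.py w12 holder slab; python3 - <<'E'
from h import *
c=arm.get_calibration("wrist");im=cv2.imread("pics/w12.png");p=pix("wrist",[574.5,-351,38],c);print("pred",p)
u,v=p.astype(int);s=im[v-70:v+70,u-80:u+80]
# dark hole/steel blob on the white slab
m=(s.max(2)<130).astype(np.uint8);n,l,st,_=cv2.connectedComponentsWithStats(m);k=l[70,80] or 1+st[1:,4].argmax();print(st[k]+[u-80,v-70,0,0,0])
r=cv2.minAreaRect(np.argwhere(l==k)[:,::-1].astype(np.float32));print(cv2.boxPoints(r)+[u-80,v-70])
cv2.imwrite("pics/w12c.png",cv2.resize(s,None,fx=4,fy=4,interpolation=0)); 
for q in cv2.boxPoints(r)+[u-80,v-70]: print(ray("wrist",q,38,c).round(1))
E
```

```text
27.2667 [ 551.9 -318.8  235.5] [3.14  0.005 2.19 ]
cam [ 504. -253.  357.] [ 0.19 -0.26 -0.95]
holder 0.75 [ 578.8 -353.6   11.8] [281. 218.]
slab 0.95 [ 773.6 -287.4   -1.3] [451. 262.]
slab 0.81 [ 346.3 -453.2   -0.9] [ 46. 166.]
pred [280.51018427 226.33869038]
[ 249  159   63   91 4657]
[[249. 159.]
 [311. 159.]
 [311. 249.]
 [249. 249.]]
[ 512.2 -313.9   38. ]
[ 558.8 -280.6   38. ]
[ 613.6 -353.    38. ]
[ 562.9 -389.2   38. ]
```

```bash
python3 - <<'E'
from h import *
c=arm.get_calibration("wrist");im=arm.read_camera("wrist");g=im.max(2);p=arm.get_obs()["tcp_pos"];print(p.round(1))
for u in (254,280,306): print(u,g[155:262:3,u])
for v in (210,226): print(v,g[v,236:326:3])
for v in (249,251,253): print(ray("wrist",(280,v),38,c).round(1))
E
```

```text
[ 550.9 -318.4  231.1]
254 [152 236 236 236 150 160 149 158 217 218 218 234  45  46  51  94  94  97
  95  94  93  94  95  92  94  94  94  93  93  92  94  93 101 180 241 242]
280 [237 237 237 237 130 130 131 130 127 119 108 125  38  40  61  88  89  79
  88  89  89  88  88  90  89  89  89  90  48  50  52  89  91 165 232 233]
306 [239 239 219 133 133 132 132 131 132 132 131 131  36  38  43  49  49  79
  88  85  89  88  87  89  88  89  89  87  89  88  88  88  88 167 234 236]
210 [244 235 234 233 233  95  95  95  90  92  78  91  92  89  89  90  89  93
  90  82  88  91  90  90  88  83 231 234 234 235]
226 [234 234 233 232 232  93  95  92  51  58  90  95  91  90  92  89  89  94
  90  87  87  59  80  88  90 127 234 235 235 235]
[ 588.2 -371.1   38. ]
[ 589.5 -372.9   38. ]
[ 590.8 -374.7   38. ]
```

```bash
python3 - <<'E'
from h import *
c=arm.get_calibration("wrist")
a,b=[ray("wrist",(281,v),38,c) for v in (198.5,253.5)];l,r=[ray("wrist",(u,226),38,c) for u in (250,312)]
print(a,b,(a+b)/2,np.linalg.norm(a-b),l,r,(l+r)/2,np.linalg.norm(l-r),arm.get_obs()["tcp_pos"])
E
```

```text
[ 558.13579868 -327.43176173   38.        ] [ 591.72333489 -374.35254368   38.        ] [ 574.92956678 -350.89215271   38.        ] 57.70339997168718 [ 549.73202593 -367.94695581   38.        ] [ 599.23809547 -332.59638972   38.        ] [ 574.4850607  -350.27167277   38.        ] 60.83184564398288 [ 550.90137015 -318.39159848  231.11427871]
```

Request:
{"op": "arm_command", "data": {"moves": "0 0 0 0.2 0.22 0 0.085;0 0 0 0.2 0.22 0 0.085;0 0 0 0.2 0.22 0 0.085;0 0 0 0.2 0.22 0 0.085;0 0 0 0.2 0.22 0 0.085;0 0 0 0.2 0.22 0 0.085;0 0 0 0.2 0.22 0 0.085;0 0 0 0.2 0.22 0 0.085"}}

```text
clock: 28.13
tcp_pos: [614.6, -22.2, 231.3]
tcp_rot: [-3.141, -0.003, 2.195]
wrist_force: [0.0, -0.6, -0.2]
gripper_width: 85.2
gripper_force: 0.0
```

Request:
{"op": "arm_command", "data": {"moves": "0 0 0 0.13 0.144 0 0.085;0 0 0 0.13 0.144 0 0.085;0 0 0 0.13 0.144 0 0.085;0 0 0 0.13 0.144 0 0.085;0 0 0 0.13 0.144 0 0.085;0 0 0 0.13 0.144 0 0.085;0 0 0 0.13 0.144 0 0.085;0 0 0 0.13 0.144 0 0.085"}}

```text
clock: 28.8
tcp_pos: [655.9, 161.0, 231.4]
tcp_rot: [-3.14, -0.001, 2.19]
wrist_force: [0.1, -0.3, 0.0]
gripper_width: 85.1
gripper_force: 0.0
```

```bash
python3 look.py w13 candle; python3 - <<'E'
from h import *
c=arm.get_calibration("wrist");im=cv2.imread("pics/w13.png");o=arm.get_obs();print(o["tcp_pos"].round(1),o["tcp_rot"].round(3))
h=cv2.cvtColor(im,cv2.COLOR_BGR2HSV);m=((h[...,1]<80)&(h[...,2]>110)).astype(np.uint8);m[300:]=0
n,l,s,ce=cv2.connectedComponentsWithStats(m);k=[i for i in range(1,n) if s[i,4]>150];print([(s[i],ce[i].round(1)) for i in k]);print(pix("wrist",[679.5,129,90],c),pix("wrist",[679.5,129,0],c))
E
```

```text
28.8 [655.9 161.  231.4] [-3.14e+00 -1.00e-03  2.19e+00]
cam [609. 226. 353.] [ 0.18 -0.25 -0.95]
candle 0.88 [675.9 128.6   2.2] [278. 212.]
[656.  160.2 232.3] [-3.141 -0.     2.189]
[(array([ 262,  203,   35,   62, 1713], dtype=int32), array([279.3, 234.5]))]
[281.71772779 246.4289531 ] [281.27085141 212.1687837 ]
```

```bash
python3 - <<'E'
from h import *
c=arm.get_calibration("wrist");p=arm.get_obs()["tcp_pos"];y=2.19;ax=np.array([np.cos(y),np.sin(y)]);ay=np.array([np.sin(y),-np.cos(y)])
b=ray("wrist",(279.5,264.5),90,c)[:2]+15*ax
l,r=[ray("wrist",(u,247),90,c)[:2] for u in (262,297)]
f=ray("wrist",(279.5,203),0,c)[:2]-15*ax
print(b,(l+r)/2,np.linalg.norm(l-r),"foot",f,"tool",(b-p[:2])@ax,(b-p[:2])@ay,p)
E
```

```text
[679.05113613 126.40534064] [678.28644355 127.49362265] 29.402680069280592 foot [680.57645943 124.17652772] tool -40.846298784745585 -0.8329119731023977 [656.02275519 160.15156321 232.26159519]
```

Request:
{"op": "arm_command", "data": {"moves": "0 0 0 -0.02 -0.001 0.01 0.085;0 0 0 -0.041 -0.001 0.03 0.085;0 0 0 -0.041 -0.001 0.065 0.085;0 0 0 -0.041 -0.001 0.1 0.085;0 0 0 -0.041 -0.001 0.13 0.085;0 0 0 -0.041 -0.001 0.155 0.08;0 0 0 -0.041 -0.001 0.17 0.075;0 0 0 -0.041 -0.001 0.178 0.065;0 0 0 -0.041 -0.001 0.178 0.055;0 0 0 -0.041 -0.001 0.178 0.045"}}

```text
clock: 29.73
tcp_pos: [679.4, 126.7, 55.5]
tcp_rot: [3.141, 0.0, 2.189]
wrist_force: [0.3, 0.2, 1.6]
gripper_width: 45.7
gripper_force: 0.0
```

Request:
{"op": "arm_command", "data": {"moves": "0 0 0 0 0 0 0.035;0 0 0 0 0 0 0.025;0 0 0 0 0 0 0.022;0 0 0 0 0 0 0.022;0 0 0 0 0 0 0.022;0 0 0 0 0 0 0.022"}}

```text
clock: 30.23
tcp_pos: [679.9, 127.5, 56.6]
tcp_rot: [3.139, 0.002, 2.19]
wrist_force: [-0.7, -2.6, 6.0]
gripper_width: 28.7
gripper_force: 59.0
```

Request:
{"op": "arm_command", "data": {"moves": "0 0 0 0 0 -0.01 0.022;0 0 0 0 0 -0.04 0.022;0 0 0 0 0 -0.08 0.022;0 0 0 0 0 -0.12 0.022;0 0 0 0 0 -0.16 0.022;0 0 0 0 0 -0.17 0.022;0 0 0 0 0 -0.17 0.022"}}

```text
clock: 30.82
tcp_pos: [680.2, 127.8, 230.2]
tcp_rot: [3.135, 0.004, 2.19]
wrist_force: [0.2, -0.4, -1.2]
gripper_width: 28.5
gripper_force: 59.2
```

Request:
{"op": "arm_command", "data": {"moves": "0 0 0 -0.02 -0.022 0 0.022;0 0 0 -0.045 -0.05 0 0.022;0 0 0 -0.07 -0.077 0 0.022;0 0 0 -0.095 -0.105 0 0.022;0 0 0 -0.12 -0.132 0 0.022;0 0 0 -0.145 -0.16 0 0.022;0 0 0 -0.17 -0.187 0 0.022;0 0 0 -0.195 -0.215 0 0.022;0 0 0 -0.22 -0.243 0 0.022;0 0 0 -0.245 -0.27 0 0.022"}}

```text
clock: 31.65
tcp_pos: [600.2, -230.1, 223.8]
tcp_rot: [-3.141, -0.002, 2.19]
wrist_force: [0.1, -1.0, -0.9]
gripper_width: 28.9
gripper_force: 59.3
```

Request:
{"op": "arm_command", "data": {"moves": "0 0 0 -0.025 -0.028 0 0.022;0 0 0 -0.05 -0.055 0 0.022;0 0 0 -0.07 -0.078 0 0.022;0 0 0 -0.08 -0.088 0 0.022;0 0 0 -0.083 -0.092 0 0.022;0 0 0 -0.083 -0.092 0.04 0.022;0 0 0 -0.083 -0.092 0.07 0.022;0 0 0 -0.083 -0.092 0.08 0.022;0 0 0 -0.083 -0.092 0.08 0.022;0 0 0 -0.083 -0.092 0.08 0.022"}}

```text
clock: 32.48
tcp_pos: [575.1, -348.7, 145.4]
tcp_rot: [3.142, -0.0, 2.191]
wrist_force: [0.4, 0.2, 0.4]
gripper_width: 28.6
gripper_force: 59.2
```

```bash
python3 look.py w14 holder candle
```

```text
32.4833 [ 575.1 -348.7  145.4] [ 3.142 -0.     2.191]
cam [ 528. -284.  267.] [ 0.18 -0.25 -0.95]
holder 0.9 [ 576.7 -353.8   10.1] [278. 211.]
candle 0.96 [ 575.1 -345.2   88.7] [284. 241.]
```

View pics/w14.png

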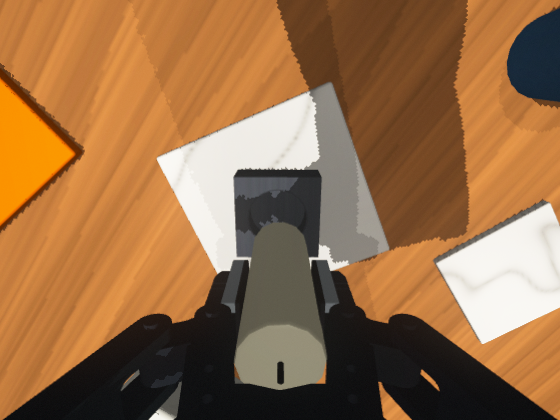

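The candle is held upright, its foot edge at (279,223). The holder's top face spans u=234–321 with its near edge at v≈180.

```bash
python3 - <<'E'
from h import *
c=arm.get_calibration("wrist");im=arm.read_camera("wrist");o=arm.get_obs();p=o["tcp_pos"];print(p,o["tcp_rot"]);y=2.19;ax=np.array([np.cos(y),np.sin(y)]);ay=np.array([np.sin(y),-np.cos(y)])
g=im.max(2);print(g[166:230:2,280]);print(g[166:230:2,240]);print(g[228,245:316:2]);print(g[200,228:328:2])
f=lambda q:np.round([(q-p[:2])@ax,(q-p[:2])@ay],1)
for v in(178,180,182):print("holder",f(ray("wrist",(278,v),38,c)[:2]-30*ax))
for v in(189,191): print("hole",f(ray("wrist",(278,v),38,c)[:2]-20.5*ax))
for v in(222,224):print("candle",f(ray("wrist",(279,v),91,c)[:2]-15*ax))
E
```

```text
[ 575.51255859 -349.80295009  146.81563442] [3.14070919e+00 2.91443452e-03 2.19059611e+00]
[209  35  34  35  60  90  91  93  92  93  86  85  76  50  49  50  50  49
  49  50  51  49  48  49  48  49  50  70  89  96  96  95]
[210  39  39  41  66  99  98  98  98  99  99  99  99  99  98  61  56  57
  56  56  57  59  57  57  58  59  59  57  58  56  59  58]
[57 54 55 59 43 41 40 41 75 97 97 97 97 96 97 95 96 97 97 96 96 95 98 96
 96 94 61 34 33 43 48 47 46 48 47 46]
[237 236 236 174  57  59  57  57  57  56  56  53  52  54  53  54  53  52
  52  51  51  50  53  51  50  50  49  51  49  49  51  50  48  48  48  47
  48  44  48  46  47  48  48  48  49  48  82 136 135 135]
holder [-3.  -1.5]
holder [-4.4 -1.5]
holder [-5.8 -1.5]
hole [-1.3 -1.5]
hole [-2.7 -1.5]
candle [-0.4 -0.8]
candle [-1.6 -0.8]
```

Request:
{"op": "arm_command", "data": {"moves": "0 0 0 -0.001 -0.001 0.015 0.022;0 0 0 -0.001 -0.001 0.03 0.022;0 0 0 -0.001 -0.001 0.043 0.022;0 0 0 -0.001 -0.001 0.052 0.022;0 0 0 -0.001 -0.001 0.058 0.022;0 0 0 -0.001 -0.001 0.063 0.022;0 0 0 -0.001 -0.001 0.066 0.022;0 0 0 -0.001 -0.001 0.068 0.022;0 0 0 -0.001 -0.001 0.068 0.022;0 0 0 -0.001 -0.001 0.068 0.022"}}

```text
clock: 33.52
tcp_pos: [574.6, -351.2, 77.2]
tcp_rot: [3.141, 0.001, 2.19]
wrist_force: [-0.2, -0.6, -1.2]
gripper_width: 28.5
gripper_force: 59.2
```

Request:
{"op": "arm_command", "data": {"moves": "0 0 0 0 0 0.001 0.022;0 0 0 0 0 0.002 0.022;0 0 0 0 0 0.002 0.022;0 0 0 0 0 0.002 0.022"}}

```text
clock: 33.85
tcp_pos: [574.7, -351.3, 76.6]
tcp_rot: [3.141, 0.002, 2.19]
wrist_force: [-2.4, 1.3, 8.8]
gripper_width: 28.8
gripper_force: 60.2
```

There is contact at the expected depth: TCP z=76.6, and the hole floor would be about 76. I'll release.

Request:
{"op": "arm_command", "data": {"moves": "0 0 0 0 0 -0.001 0.028;0 0 0 0 0 -0.001 0.032;0 0 0 0 0 -0.001 0.04;0 0 0 0 0 -0.001 0.055;0 0 0 0 0 -0.001 0.07;0 0 0 0 0 -0.02 0.08;0 0 0 0 0 -0.05 0.085;0 0 0 0 0 -0.09 0.085;0 0 0 0 0 -0.13 0.085;0 0 0 0 0 -0.16 0.085"}}

```text
clock: 34.68
tcp_pos: [574.5, -351.1, 238.1]
tcp_rot: [3.141, 0.002, 2.19]
wrist_force: [0.6, -0.7, 0.4]
gripper_width: 84.8
gripper_force: 0.0
```

Request:
{"op": "arm_command", "data": {"moves": "0 0 0 0.04 0 0 0.085;0 0 0 0.04 0 0 0.085;0 0 0 0.04 0 0 0.085;0 0 0 0.04 0 0 0.085;0 0 0 0.04 0 0 0.085"}}

```text
clock: 35.1
tcp_pos: [551.6, -318.9, 234.4]
tcp_rot: [-3.142, -0.0, 2.19]
wrist_force: [-0.2, -0.3, -0.1]
gripper_width: 85.0
gripper_force: 0.0
```

```bash
python3 - <<'E'
from h import *
print(arm.get_obs()["tcp_pos"])
for c0 in ("scene","side","wrist"):
  c=arm.get_calibration(c0);im=arm.read_camera(c0);cv2.imwrite(f"pics/f_{c0}.png",im)
  for n in ("candle","holder","slab","plant","cachepot","stand","vase","cup"):
    for r in arm.place_of(c0,n)[:2]:
      if r["conf"]>.4: print(c0,n,round(r["conf"],2),w(c0,r["xyz"],c).round(1))
E
```

```text
[ 551.55683191 -318.94579826  234.41890513]
scene candle 0.63 [ 575.7 -348.9   18.3]
scene candle 0.48 [557.5 331.1   7.2]
scene holder 0.79 [ 576.6 -352.2   14.3]
scene slab 0.83 [ 343.3 -453.9    1.7]
scene slab 0.81 [ 573.5 -346.9    2.1]
scene plant 0.68 [561.6 331.9  28.6]
scene cachepot 0.74 [563.1 323.8  24.9]
scene stand 0.74 [559.6 326.5   3.5]
scene vase 0.71 [ 5.579e+02  3.000e-01 -3.900e+00]
scene cup 0.85 [ 667.1 -153.1   -4.5]
scene cup 0.54 [558.6 328.5   3.6]
side candle 0.53 [ 574.4 -348.9   21.9]
side holder 0.54 [ 578.7 -347.1   15.9]
side slab 0.9 [ 575.3 -350.7    2.9]
side slab 0.8 [ 771.6 -288.7   -1.5]
side plant 0.96 [561.9 325.3  26.8]
side cachepot 0.74 [561.3 326.3  25.4]
side stand 0.71 [552.9 330.9  10. ]
side cup 0.59 [ 664.8 -150.5    3.2]
wrist holder 0.97 [ 578.6 -353.3    9.7]
wrist slab 0.74 [ 772.5 -288.5   -3. ]
wrist slab 0.71 [ 344.3 -451.5    3.5]
wrist cup 0.68 [ 664.2 -149.3   -1.6]
```

```bash
python3 -c "
from plant import arm
print(arm.job_done())"
```

```text
the job is handed in; nothing more can be done
None
```

All five placements were made in order and the job was handed in at about 36 s. The cameras showed every piece at its expected position and height and the vase and cup unmoved, but I got no verdict back.

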